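# Put the unopened beer through the cooler's spring flaps into its well

## Robot

A 6-joint arm with a two-finger parallel gripper is mounted at the origin on the work surface. World frame = base frame: x ahead of the robot, y to its left, z up, the work surface at z = 0. Lengths are in m, angles in degrees, forces in N, time in s.
With the tool pointing down it reaches from about 0.3 to 0.85 m from the base axis. Payload 4.2 kg.
Tool frame: the origin (TCP) lies midway between the tips of the shut fingers; the grasp point (between the pads) lies 19 mm behind it; z points along the fingers, y is the line along which they close (so a half turn about z gives the same grasp; the last joint's range is limited). The gripper opens to 91 mm and grips with 3 to 60 N. Pads are 32 mm wide; open, the fingers measure 118 mm over their backs; the gripper's body (76 mm by 178 mm) begins 60 mm behind the grasp point.
Start: joints at [-76.089, 18.312, 89.639, -0, 72.044, -1.146], TCP at [0.149, -0.555, 0.214] pointing down, gripper open.
Joint ranges: [-177.97, 177.97], [-48.28, 115.42], [12.27, 149.76], [-77.06, 257.06], [2.81, 150.46], [-146.56, 146.56]. Speed limits (degrees/s): [147.25, 147.25, 180, 180, 180, 180].

## Interface

Orientations are given as [roll, pitch, yaw] about the fixed x, y, z axes, in that order (R = Rz(yaw) Ry(pitch) Rx(roll)).
In Python, from station import * gives the robot as it stands.
- The arm moves only by the tool step_arm, never from a script. Its argument "rows" is a list of rows, each a list of 3 entries, a list of its own where there are three numbers: the shift along the world's x, y, z as a fraction of full scale, then the turn, a rotation vector about the world's x, y, z as a fraction of full scale, then the gripper command: -1 is shut, 1 is fully open, values between are in proportion. A call has 1 to 20 rows; each row is the pose to reach, as a shift and turn from the pose commanded when the call began; what a row does not reach only later rows make up. Full scale, the value 1, is 0.25 m for a shift and 0.5 rad for a turn. A row lasts 1/8 s, in which the tool goes at most 62.5 mm and 10.7 degrees, less where a joint would pass 70% of its speed; a pose out of reach is approached as far as the arm can. A call with a number of a shift or a turn outside -1 to 1 is refused whole. A call with a gripper value outside its range is refused whole. The fingers move at their own pace and stop on an object; "squeeze" is the grip in N (left out, the last holds). Time passes only in rows, so rows that repeat a pose let the fingers close. It gives the time, the measured TCP pose, the force, the opening and the grip force at its end, in the units of the state.
- sense(): the state, without advancing time (a new reading comes with each control period).
- read_camera(name): name is "scene" or "top"; returns the picture (400x640x3 uint8, red, green, blue); there is no depth.
- camera_params(name): a dict with "intrinsics" (3x3 intrinsics, pixels), "dist" ([k1, k2, p1, p2, k3] as OpenCV has them; the pictures are not rectified), "R" (3x3) and "t" (3): a world point X has camera coordinates R X + t. Camera axes: x right, y down, z forward; pixel columns grow to the right and rows downward; lengths in m; the calibration is good to about 2 mm. A picture is of the moment at which its call begins. camera_params takes no time and is no camera call.
- close_job(): hands the job in; it is judged then, once.
The state is a dict: "time_s": time; "joint_pos": joint angles; "qd": joint speeds; "joint_torque": joint torques, N m; "position": TCP position; "eef_rot": TCP orientation; "wrist_force": force on the tool from outside, world axes, zero at the start; "wrist_torque": the same for the moment, N m; "grip_width": finger opening in m; "gripper_force": force on a finger pad.
Only numpy, scipy, OpenCV 4.12 (cv2) and the standard library are available. Lean on these libraries where they do the work, as an engineer would, in place of code of your own. Each camera call takes 0.05 s, during which the arm holds its last target. There are 200 camera calls.

## Task

Take the unopened beer bottle (the one that still has its crown cap) out of the crate and lower it, base first, between the two spring flaps into the bottle well in the cooler's top, so that it stands upright in there with both flaps swung fully shut around its neck. Nobody knows how high the cooling packs in the dark well reach: lower it gently until you feel it stand, do not ram it or force the cooler, and let go only then, so that it does not drop even a few millimetres. Leave everything else where it is.

Things in the scene. Friction and masses are not known exactly. Their poses are not given: they have to be found in the camera images.
- full_bottle: Unopened brown glass long-neck beer bottle, about 0.55 kg, in one of the crate's slots; 228 mm tall with its crown cap. Body 61 mm in diameter up to 108 mm, shoulder to 152 mm (33 mm), neck 27 mm in diameter from 185 to 221 mm; bottom edge bevelled 5 mm (flat base 52 mm). Origin: centre of its base; z up its axis.
- cap (a point): Centre of the top of the unopened bottle's steel crown cap, 228 mm above its base. The cap is 29 mm in diameter and 8 mm high. The bottle can be held by its top 13 mm alone (cap and the neck just under it) with a grip of 40 N or more.
- empty_bottle: Opened, empty bottle of the same kind without a cap (open mouth, 221 mm tall), in another slot of the crate, about 167 mm from the unopened one. Stays where it is. Origin: centre of its base.
- crate: Low red plastic crate, open above, 228 x 158 x 70 mm, loose, 1.3 kg, on the stool; 5 mm floor and walls; 3 slots along its x by 2 along its y, each 69 x 71 mm (centres x = -74, 0, 74 mm, y = -38, 38 mm). The two bottles stand in diagonal corner slots, (-74,-38) and (74,38); which in which changes. Origin: centre of its underside; z up.
- cooler: Slim floor-standing drinks cooler, 360 mm (its x) by 300 mm (its y), fixed, turned a little about the vertical; its steel top is 35 mm above the stool's top (z = 0.035). Origin: under the centre of the port, at z = 0; its x axis runs across the two flap leaves, square to their hinges.
- port (a point): Centre of the port in the cooler's steel top, level with the top. The opening is 76 mm along the cooler's x by 70 mm along its y, shut by two flush spring leaves, 38 mm long, 3 mm thick, hinged at x = -38 and +38 mm and meeting in the middle, where half-round notches leave a 44 mm hole for the bottle's neck. They swing only down, into a straight well 80 x 70 mm.
- leaf_near (a joint): Spring leaf on the cooler's -x side (towards the robot), rad: 0 = shut, level; grows as it swings down into the well, stop at 1.5. Closing torque 0.024 N m shut, 0.069 N m at 1.5. The bottle's base pushes the leaves open (3 to 5 N in all), its body holds them at about 1.05 rad; when its base is about 155 mm below the port they slip off the shoulder and snap shut with a jerk of some 3 N.
- leaf_far (a joint): The other leaf, on the cooler's +x side (away from the robot), otherwise the same. The leaves swing shut around the neck by themselves once the shoulder has gone by, if the bottle is upright and near the middle of the port; leaning far over to one side its shoulder would keep a leaf ajar.
- pet_bottle: Green PET bottle with a white screw cap, 68 mm in diameter, 220 mm tall, standing on the stool beyond the crate. Bystander. Origin: centre of its base.
- opener: Stainless magnetic bottle opener, flat bar with a ring head, about 120 x 38 x 8 mm, lying on the cooler's steel top, on the side away from the stool, about 115 mm from the middle of the port. Bystander. Origin: under its middle.
- wood_box: Small wooden box, 75 x 130 x 67 mm, its sliding lid drawn about half back towards +y, on the worktop between the robot and the stool. Bystander. Origin: centre of its underside.
- well (a point): Point on the well's axis 205 mm below the port, the lowest level that the top of the cooling packs can have. The flat gel packs' top is 170 to 205 mm below the port (not measured, differs each time; they give 1 mm for 12 N), so the cap of the standing bottle ends 23 to 58 mm above the port: hold the bottle by its very top to keep the fingers above the leaves.
There are look-alikes about, which are no part of the job. What is shaped like the full_bottle but yellow is not meant.

How it is judged (in metres and radians):
On the way:
1. the held unopened bottle is in the port and holds both flap leaves open (value of joint each of leaf_near, leaf_far above 0.7 rad and horizontal distance between full_bottle and port below 0.02 m and contact force between the fingers and full_bottle above 1 N), for 0.1 s.
At the end, for the whole second after the job is handed in: The unopened bottle stands upright (within 0.1 rad) and still on the packs in the well, its base at least 166 mm below the port and within 12 mm of its middle line; both leaves are shut around its neck (under 0.08 rad); the empty bottle and the PET bottle still stand (z of full_bottle in the frame of port below -0.166 m and horizontal distance between full_bottle and port below 0.012 m and angle between full_bottle's own z axis and vertical below 0.1 rad and linear speed of full_bottle below 0.02 m/s and value of joint each of leaf_near, leaf_far below 0.08 rad and angle between each of empty_bottle, pet_bottle's own z axis and vertical below 0.15 rad); the robot touches nothing.
It fails at once if the unopened bottle is dropped: it moves faster than 0.2 m/s (a fall of 2 mm) without the fingers on it (linear speed of full_bottle above 0.2 m/s and contact force between the fingers and full_bottle below 0.1 N).
It fails at once if the bottle is rammed or forced against the cooler, its leaves or the packs in the well (over 20 N) (contact force between full_bottle and cooler above 20 N).
It fails at once if the robot forces the cooler or its leaves (over 20 N) (contact force between any of the fingers, the arm and cooler above 20 N).
It fails at once if the empty bottle, the PET bottle, the opener or the wooden box is moved more than 20 mm, or the crate more than 30 mm (distance of any of empty_bottle, pet_bottle, opener, wood_box from where it was at the start of the episode above 0.02 m or distance of crate from where it was at the start of the episode above 0.03 m).
It also fails if it takes over 48 s, if anything falls off the work surface, if the arm or the gripper's body presses on something with over 40 N, if the wrist force passes 120 N, or if a joint passes its speed limit or range.

## Working session

There is one attempt and no reset: what is moved stays moved. The work goes in short steps, Python scripts to look and compute and a tool call to move; the robot and the scene stay as the last step left them, time stands still between calls to the robot, and variables do not carry over. Pictures are saved under pics/ and viewed, at most 10 in all, crops included, and the job is handed in when it is done.

Besides the shell and the picture viewer there is one more tool, called after "Call:" as name([rows], argument=value, ...), one row to a line, values as JSON. step_arm: Moves the arm, as the interface text tells. Shift numbers are shares of 0.25 m and turn numbers shares of 0.5 rad, none past 1 either way. Its arguments: {"type":"object","properties":{"rows":{"type":"array","items":{"type":"array"}},"squeeze":{"type":"number"}},"required":["rows"]}

```bash
mkdir -p pics; python3 - <<'E'
from station import *
import cv2,numpy as np
for n in("scene","top"):
    cv2.imwrite(f"pics/{n}0.png",read_camera(n)[:,:,::-1]); p=camera_params(n)
    R=np.array(p["R"]);print(n,np.round(p["intrinsics"],1).tolist(),p["dist"],R.round(3).tolist(),(-R.T@np.array(p["t"])).round(3))
print(sense())
E
```

```text
scene [[494.8, 0.0, 319.3], [0.0, 494.8, 195.7], [0.0, 0.0, 1.0]] [-0.12171746  0.          0.          0.          0.        ] [[0.138, 0.99, 0.011], [0.868, -0.115, -0.483], [-0.477, 0.077, -0.875]] [ 1.137 -0.038  1.134]
top [[463.5, 0.0, 316.8], [0.0, 463.5, 195.3], [0.0, 0.0, 1.0]] [-0.13880905  0.          0.          0.          0.        ] [[0.027, -1.0, 0.011], [-0.995, -0.028, -0.093], [0.094, -0.008, -0.996]] [0.425 0.04  1.285]
{'time_s': 0.1, 'joint_pos': array([-7.60906987e+01,  1.83469058e+01,  8.96971369e+01,  1.02526324e-03,
        7.20419505e+01, -1.14529732e+00]), 'qd': array([ 0.08974218,  0.0250695 , -0.26691716,  0.00218673,  0.01453926,
        0.01746713]), 'joint_torque': array([ 4.39034648e-04, -4.13332772e+01, -2.32509577e+01,  7.28480774e-02,
        4.22022364e-02, -6.86834892e-05]), 'position': array([ 0.14926089, -0.55485211,  0.21323053]), 'eef_rot': array([-1.79914043e+02, -2.69346724e-03,  1.50542798e+01]), 'wrist_force': array([ 0.3419527 , -1.24915499,  0.39965274]), 'wrist_torque': array([ 0.00817589,  0.0031401 , -0.02375462]), 'gripper_force': 0.0, 'grip_width': 0.09088836133713368}
```

View pics/scene0.png

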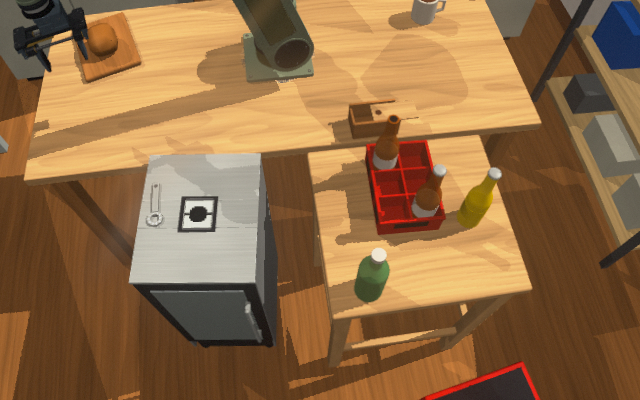

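View pics/top0.png

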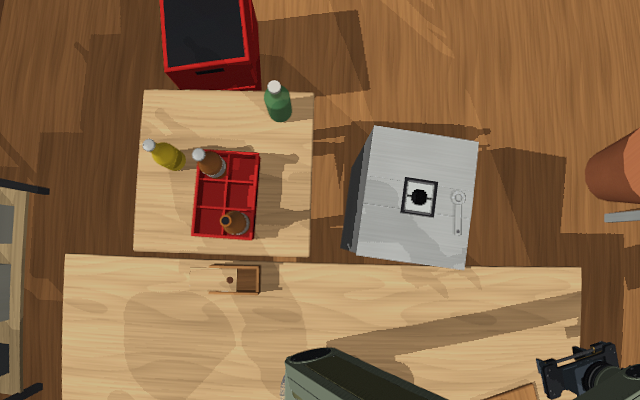

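The candidates are:
- **Brown, silver cap:** scene (439,172), top (199,155). It stands in the crate and has its crown cap, so it fits.
- **Brown, open mouth:** scene (393,121), top (226,221). This is the empty bottle.
- **Yellow, capped:** scene (495,173), top (149,146). It is outside the crate, so it's a decoy.

The port is at scene (198,214), top (419,197).

```bash
cat > h.py <<'E'
from station import *
import cv2,numpy as np
P={n:camera_params(n) for n in("scene","top")}
def ray(n,uv):
    p=P[n];R=np.array(p["R"]);t=np.array(p["t"])
    x=cv2.undistortPoints(np.array([[uv]],float),np.array(p["intrinsics"]),np.array(p["dist"]))[0,0]
    d=R.T@np.r_[x,1];return -R.T@t,d/np.linalg.norm(d)
def plane(n,uv,z):
    c,d=ray(n,uv);return c+d*(z-c[2])/d[2]
def tri(a,b):
    A=np.zeros((3,3));v=np.zeros(3);L=[ray("scene",a),ray("top",b)]
    for c,d in L:
        M=np.eye(3)-np.outer(d,d);A+=M;v+=M@c
    X=np.linalg.solve(A,v);return X,[np.linalg.norm(np.cross(X-c,d)) for c,d in L]
def proj(n,X):
    p=P[n];return cv2.projectPoints(np.array([X],float),cv2.Rodrigues(np.array(p["R"]))[0],np.array(p["t"]),np.array(p["intrinsics"]),np.array(p["dist"]))[0].ravel()
E
python3 - <<'E'
from h import *
a=cv2.imread("pics/scene0.png");b=cv2.imread("pics/top0.png")
cr=lambda im,x,y,w,h,s:cv2.resize(im[y:y+h,x:x+w],(w*s,h*s),interpolation=cv2.INTER_CUBIC)
S=np.hstack([cr(a,370,105,140,140,4)[:280*2],cr(b,135,130,50*1+10,140,4)])
cv2.imwrite("pics/c1.png",np.vstack([np.hstack([cr(a,420,155,40,30,10),cr(b,180,140,40,30,10)]),np.hstack([cr(a,170,190,57,42,7),cr(b,392,172,57,42,7)])[:, :800] if 0 else cv2.resize(np.hstack([cr(a,170,190,56,42,7),cr(b,392,172,56,42,7)]),(800,300))]))
for n,im,(u,v),(pu,pv) in(("scene",a,(439,172),(198,214)),("top",b,(199,155),(419,197))):
    hsv=cv2.cvtColor(im,cv2.COLOR_BGR2HSV)
    m=((hsv[...,1]<70)&(hsv[...,2]>110)).astype(np.uint8)
    def blob(m,u,v):
        k,l,s,c=cv2.connectedComponentsWithStats(m.astype(np.uint8));best=min(range(1,k),key=lambda i:np.hypot(*(c[i]-(u,v)))if s[i,4]>15 else 1e9);return c[best].round(2),s[best]
    print(n,"cap",blob(m,u,v))
    d=(im.max(2)<75)
    w=np.zeros_like(d);w[pv-30:pv+30,pu-30:pu+30]=1
    k,l,s,c=cv2.connectedComponentsWithStats((d&w).astype(np.uint8))
    for i in range(1,k):
        if s[i,4]>30:
            print("dark",c[i].round(2),s[i]); r=cv2.minAreaRect(np.argwhere(l==i)[:,::-1].astype(np.float32));print(r,plane(n,c[i],.035).round(4),plane(n,r[0],.035).round(4))
            print([plane(n,q,.035)[:2].round(4).tolist() for q in cv2.boxPoints(r)])
E
```

```text
scene cap (array([439.46, 169.7 ]), array([433, 164,  14,  13, 123], dtype=int32))
dark [197.87 215.62] [178 197  40  35 285]
((197.5, 214.0), (34.0, 39.0), 90.0) [ 0.554  -0.2497  0.035 ] [ 0.5493 -0.2505  0.035 ]
[[0.494, -0.2995], [0.5072, -0.1999], [0.6025, -0.2038], [0.5901, -0.2997]]
dark [197.56 213.78] [185 207  26  15 216]
((197.39865112304688, 213.85809326171875), (14.879697799682617, 20.34333610534668), 54.462318420410156) [ 0.5487 -0.2504  0.035 ] [ 0.5489 -0.2508  0.035 ]
[[0.5444, -0.2824], [0.5161, -0.2401], [0.5534, -0.2193], [0.5809, -0.2613]]
top cap (array([197.79, 153.99]), array([192, 148,  13,  13, 136], dtype=int32))
dark [418.97 195.6 ] [401 177  37  40 308]
((418.9099426269531, 196.62998962402344), (33.65828323364258, 35.49676513671875), 8.13010311126709) [ 0.5499 -0.25    0.035 ] [ 0.5471 -0.2499  0.035 ]
[[0.5041, -0.1973], [0.6009, -0.2102], [0.5906, -0.3033], [0.4935, -0.2896]]
dark [418.7  196.53] [407 189  24  16 203]
((418.4999694824219, 196.50001525878906), (17.028905868530273, 15.748537063598633), 50.194427490234375) [ 0.5473 -0.2493  0.035 ] [ 0.5474 -0.2487  0.035 ]
[[0.5506, -0.2169], [0.5793, -0.2502], [0.5442, -0.2808], [0.5156, -0.2473]]
```

View pics/c1.png

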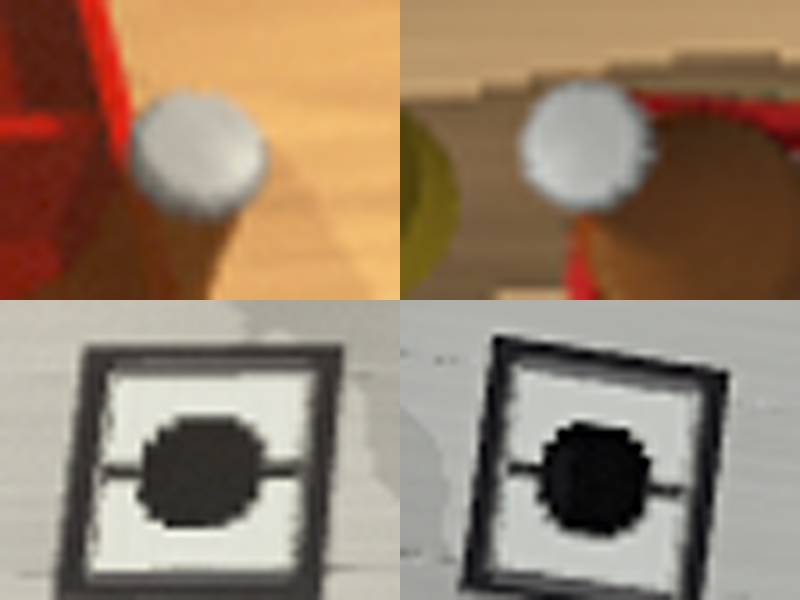

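```bash
python3 - <<'E'
from h import *
print("cap",tri((439.46,169.7),(197.79,153.99)))
for n,q in(("scene",(439.46,169.7)),("top",(197.79,153.99))):print(plane(n,q,.231).round(4))
print("yellow",tri((494.5,173.5),(149.5,146)),"empty",tri((393.5,120),(226,221)))
print("port",tri((197.56,213.9),(418.7,196.53)))
# crate: red mask outline in top at rim z=.07
b=cv2.imread("pics/top0.png");hsv=cv2.cvtColor(b,cv2.COLOR_BGR2HSV)
m=(((hsv[...,0]<5)|(hsv[...,0]>175))&(hsv[...,1]>170)&(hsv[...,2]>90)).astype(np.uint8);m[:140]=0
c=max(cv2.findContours(m,0,2)[0],key=cv2.contourArea);r=cv2.minAreaRect(c);print("crate",r)
for z in(.07,):
    q=np.array([plane("top",x,z)[:2] for x in cv2.boxPoints(r)]);print(q.round(4).tolist(),q.mean(0),[np.linalg.norm(q[i]-q[i-1]) for i in range(4)])
E
```

```text
cap (array([0.61337344, 0.31005685, 0.2277793 ]), [np.float64(0.0003740411109584338), np.float64(0.00037404111095846066)])
[0.6152 0.3084 0.231 ]
[0.6129 0.3096 0.231 ]
yellow (array([0.63259687, 0.43326263, 0.21694178]), [np.float64(0.0016339949431159856), np.float64(0.001633994943116353)]) empty (array([0.46036064, 0.24010944, 0.21724645]), [np.float64(0.0012968379136281938), np.float64(0.0012968379136281808)])
port (array([ 0.54759814, -0.25045695,  0.03209958]), [np.float64(0.00048286649411787605), np.float64(0.0004828664941179293)])
crate ((224.76553344726562, 193.81378173828125), (61.28756332397461, 88.02821350097656), 4.763641834259033)
[[0.4248, 0.359], [0.6594, 0.3517], [0.6496, 0.1865], [0.4168, 0.1967]] [0.53765364 0.27346089] [np.float64(0.16259377103000114), np.float64(0.23474833715205365), np.float64(0.16545526221814974), np.float64(0.23303037830205225)]
```

Call:
step_arm([
  [[0.12,0.22,0.24],[0,0,0],1],
  [[0.23,0.43,0.48],[0,0,0],1],
  [[0.35,0.65,0.48],[0,0,0],1],
  [[0.46,0.86,0.48],[0,0,0],1],
], squeeze=50)

```text
time_s: 0.6
position: [0.2496, -0.3687, 0.3308]
eef_rot: [179.9, -0.1, 15.0]
wrist_force: [0.9, 0.0, 0.4]
grip_width: 0.0914
gripper_force: 0.0
```

Call:
step_arm([
  [[0.12,0.22,0],[0,0,0],1],
  [[0.23,0.43,0],[0,0,0],1],
  [[0.35,0.65,0],[0,0,0],1],
  [[0.46,0.86,0],[0,0,0],1],
  [[0.46,0.86,0],[0,0,0],1],
])

```text
time_s: 1.23
position: [0.3648, -0.1514, 0.3294]
eef_rot: [-179.9, -0.0, 15.5]
wrist_force: [-0.7, -1.1, 0.0]
grip_width: 0.0911
gripper_force: 0.0
```

Call:
step_arm([
  [[0.12,0.22,0],[0,0,0],1],
  [[0.23,0.43,0],[0,0,0],1],
  [[0.35,0.65,0],[0,0,0],1],
  [[0.46,0.86,0],[0,0,0],1],
  [[0.46,0.86,0],[0,0,0],1],
])

```text
time_s: 1.85
position: [0.4799, 0.0619, 0.3285]
eef_rot: [-180.0, 0.1, 15.3]
wrist_force: [0.4, -1.2, -0.5]
grip_width: 0.091
gripper_force: 0.0
```

Call:
step_arm([
  [[0.12,0.22,0],[0,0,0],1],
  [[0.23,0.43,0],[0,0,0],1],
  [[0.35,0.65,0],[0,0,0],1],
  [[0.46,0.86,0],[0,0,0],1],
  [[0.46,0.86,0],[0,0,0],1],
  [[0.46,0.86,0],[0,0,0],1],
])

```text
time_s: 2.6
position: [0.5939, 0.2729, 0.3292]
eef_rot: [179.9, 0.1, 15.0]
wrist_force: [0.1, 0.3, -0.1]
grip_width: 0.0912
gripper_force: 0.0
```

Call:
step_arm([
  [[0,0,0],[0,0,0],1],
  [[0,0,0],[0,0,0],1],
  [[0,0,0],[0,0,0],1],
])

```text
time_s: 2.98
position: [0.5936, 0.2744, 0.3303]
eef_rot: [180.0, -0.0, 15.0]
wrist_force: [0.6, 0.7, 0.4]
grip_width: 0.0912
gripper_force: 0.0
```

Call:
step_arm([
  [[0.08,0.14,0],[0,0,0],1],
  [[0.08,0.14,0],[0,0,0],1],
  [[0.08,0.14,-0.15],[0,0,0],1],
  [[0.08,0.14,-0.28],[0,0,0],1],
  [[0.08,0.14,-0.38],[0,0,0],1],
  [[0.08,0.14,-0.44],[0,0,0],1],
  [[0.08,0.14,-0.44],[0,0,0],1],
  [[0.08,0.14,-0.44],[0,0,0],1],
])

```text
time_s: 3.98
position: [0.6143, 0.3104, 0.2211]
eef_rot: [-180.0, -0.1, 15.1]
wrist_force: [-0.4, 0.1, -0.1]
grip_width: 0.0911
gripper_force: 0.0
```

```bash
python3 - <<'E'
from h import *
a=read_camera("scene");b=read_camera("top")
f=lambda im,x,y:cv2.resize(im[y:y+100,x:x+100],(400,400),interpolation=cv2.INTER_CUBIC)
cv2.imwrite("pics/g1.png",np.hstack([f(a,390,110),f(b,150,105)])[:,:,::-1]);s=sense();print(s["position"],s["wrist_force"])
print(proj("scene",[.6135,.3095,.232]),proj("top",[.6135,.3095,.232]))
E
```

```text
[0.61434583 0.31043332 0.22116478] [0.45519138 0.27398555 0.50865365]
[439.83192234 168.72960589] [197.74891116 153.64885972]
```

View pics/g1.png

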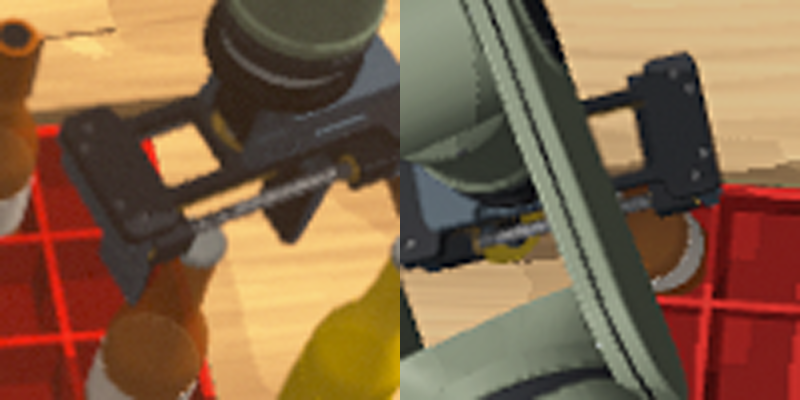

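The crop shows the brown capped bottle, cap at about scene (441,170), between the open fingers. The yellow one is clear of them, so I'm closing.

Call:
step_arm([
  [[0,0,-0.008],[0,0,0],0.3],
  [[0,0,-0.008],[0,0,0],0],
  [[0,0,-0.008],[0,0,0],-0.2],
  [[0,0,-0.008],[0,0,0],-0.5],
  [[0,0,-0.008],[0,0,0],-1],
  [[0,0,-0.008],[0,0,0],-1],
  [[0,0,-0.008],[0,0,0],-1],
  [[0,0,-0.008],[0,0,0],-1],
  [[0,0,-0.008],[0,0,0],-1],
], squeeze=55)

```text
time_s: 5.2
position: [0.6138, 0.3101, 0.2176]
eef_rot: [180.0, 0.0, 15.1]
wrist_force: [0.6, -0.7, 0.2]
grip_width: 0.0265
gripper_force: 55.0
```

Call:
step_arm([
  [[0,0,0.02],[0,0,0],-1],
  [[0,0,0.06],[0,0,0],-1],
  [[0,0,0.12],[0,0,0],-1],
  [[0,0,0.2],[0,0,0],-1],
  [[0,0,0.28],[0,0,0],-1],
  [[0,0,0.36],[0,0,0],-1],
  [[0,0,0.42],[0,0,0],-1],
  [[0,0,0.46],[0,0,0],-1],
  [[0,0,0.48],[0,0,0],-1],
  [[0,0,0.48],[0,0,0],-1],
])

```text
time_s: 6.45
position: [0.6137, 0.3102, 0.3375]
eef_rot: [180.0, 0.0, 15.1]
wrist_force: [-0.5, -0.0, -5.1]
grip_width: 0.0265
gripper_force: 55.0
```

Call:
step_arm([
  [[0,-0.03,0],[0,0,0],-1],
  [[-0.01,-0.09,0],[0,0,0],-1],
  [[-0.02,-0.18,0],[0,0,0],-1],
  [[-0.04,-0.3,0],[0,0,0],-1],
  [[-0.05,-0.42,0],[0,0,0],-1],
  [[-0.06,-0.54,0],[0,0,0],-1],
  [[-0.08,-0.66,0],[0,0,0],-1],
  [[-0.09,-0.78,0],[0,0,0],-1],
  [[-0.1,-0.9,0],[0,0,0],-1],
  [[-0.12,-1.0,0],[0,0,0],-1],
])

```text
time_s: 7.7
position: [0.5828, 0.0574, 0.338]
eef_rot: [179.9, -0.0, 15.0]
wrist_force: [-0.0, 0.2, -4.5]
grip_width: 0.0265
gripper_force: 55.0
```

Call:
step_arm([
  [[-0.01,-0.12,0],[0,0,0],-1],
  [[-0.03,-0.24,0],[0,0,0],-1],
  [[-0.04,-0.36,0],[0,0,0],-1],
  [[-0.06,-0.48,0],[0,0,0],-1],
  [[-0.07,-0.6,0],[0,0,0],-1],
  [[-0.08,-0.72,0],[0,0,0],-1],
  [[-0.09,-0.82,0],[0,0,0],-1],
  [[-0.1,-0.9,0],[0,0,0],-1],
  [[-0.11,-0.96,0],[0,0,0],-1],
  [[-0.12,-1.0,0],[0,0,0],-1],
  [[-0.12,-1.0,0],[0,0,0],-1],
  [[-0.12,-1.0,0],[0,0,0],-1],
])

```text
time_s: 9.2
position: [0.554, -0.1891, 0.3377]
eef_rot: [-180.0, -0.0, 15.1]
wrist_force: [1.0, 0.2, -5.2]
grip_width: 0.0265
gripper_force: 55.0
```

```bash
python3 - <<'E'
from h import *
s=sense();print(s["position"],s["wrist_force"],s["joint_pos"])
a=read_camera("scene");b=read_camera("top")
f=lambda im,x,y:cv2.resize(im[y:y+150,x:x+100],(400,600),interpolation=cv2.INTER_CUBIC)
cv2.imwrite("pics/h1.png",np.hstack([f(a,160,90),f(b,370,110)])[:,:,::-1])
E
```

```text
[ 0.55396642 -0.18907848  0.3376768 ] [ 0.99397126  0.21334734 -5.24188543] [-1.99946384e+01  1.65747584e+01  7.46587558e+01  4.05082519e-02
  8.87585455e+01  5.49053932e+01]
```

View pics/h1.png

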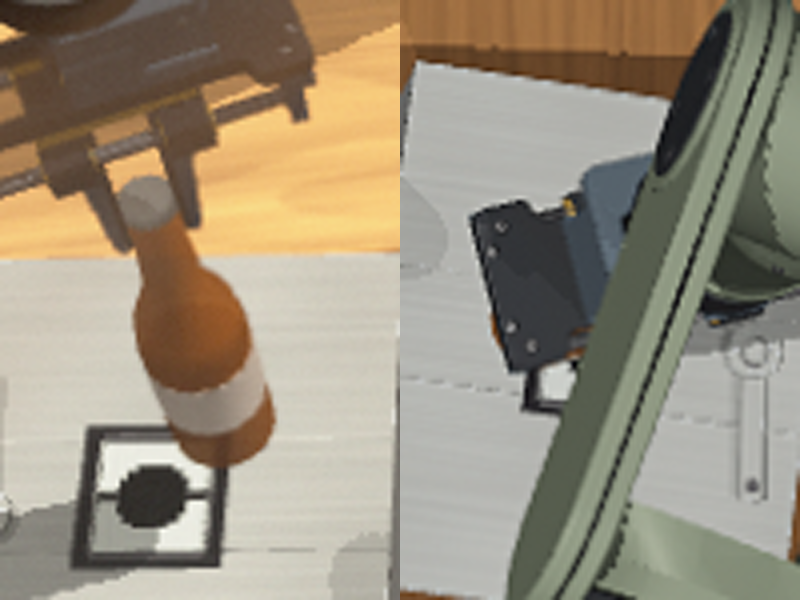

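```bash
python3 - <<'E'
from h import *
x,y,z=.554,-.1893,.3377
for c in(10,14): 
  b=z+c-0 if 0 else z+c/1000-.228
  print(c,"cap",proj("scene",[x,y,b+.228]),"base",proj("scene",[x,y,b]),[ (h,proj("scene",[x,y,b+h/1000]).round(1).tolist()) for h in(50,80,108,185)])
a=cv2.imread("pics/h1.png")[:,:400];hsv=cv2.cvtColor(a,cv2.COLOR_BGR2HSV)
m=((hsv[...,0]<14)&(hsv[...,1]>140)&(hsv[...,2]>50)).astype(np.uint8);m[:200]=0
for r in (240,255,300,320,340,360,440,450,455,460):
    c=np.flatnonzero(m[r,100:300])+100
    if len(c):print(r/4+90,160+(c.min()+c.max())/8,(c.max()-c.min())/4)
c=max(cv2.findContours(m,0,2)[0],key=cv2.contourArea)
E
```

```text
10 cap [196.44817906 139.97516797] base [216.18325829 196.43326358] [(50, [212.4, 185.8]), (80, [210.0, 178.9]), (108, [207.7, 172.3]), (185, [200.7, 152.3])]
14 cap [196.03467417 138.7803081 ] base [215.89217252 195.6083491 ] [(50, [212.1, 184.9]), (80, [209.7, 178.0]), (108, [207.4, 171.3]), (185, [200.3, 151.2])]
150.0 202.25 9.0
153.75 201.875 14.25
165.0 207.125 23.75
170.0 207.75 26.5
175.0 208.25 27.5
180.0 208.625 24.25
200.0 215.875 20.75
202.5 215.5 17.5
203.75 215.375 13.75
205.0 214.75 10.0
```

Call:
step_arm([
  [[-0.005,-0.05,0],[0,0,0],-1],
  [[-0.01,-0.12,0],[0,0,0],-1],
  [[-0.02,-0.19,-0.02],[0,0,0],-1],
  [[-0.025,-0.23,-0.08],[0,0,0],-1],
  [[-0.025,-0.243,-0.16],[0,0,0],-1],
  [[-0.025,-0.243,-0.23],[0,0,0],-1],
  [[-0.025,-0.243,-0.28],[0,0,0],-1],
  [[-0.025,-0.243,-0.31],[0,0,0],-1],
  [[-0.025,-0.243,-0.31],[0,0,0],-1],
  [[-0.025,-0.243,-0.31],[0,0,0],-1],
])

```text
time_s: 10.55
position: [0.5479, -0.2506, 0.2609]
eef_rot: [179.9, -0.1, 15.1]
wrist_force: [0.8, -0.6, -4.1]
grip_width: 0.0266
gripper_force: 55.0
```

```bash
python3 - <<'E'
from h import *
s=sense();print(s["position"],s["wrist_force"])
a=read_camera("scene")
cv2.imwrite("pics/i1.png",cv2.resize(a[120:270,130:280],(600,600),interpolation=cv2.INTER_CUBIC)[:,:,::-1])
x,y,z=s["position"];b=z+.0154-.228
print([((proj("scene",[x+.0305*np.cos(t),y+.0305*np.sin(t),b+.005])-(130,120))*4).round() for t in np.arange(4)*np.pi/2],((proj("scene",[x,y,z+.0154])-(130,120))*4).round())
E
```

```text
[ 0.54785907 -0.25063975  0.2608568 ] [ 0.79939146 -0.56975749 -4.13115313]
[array([265., 405.]), array([313., 355.]), array([263., 317.]), array([215., 366.])] [176. 164.]
```

View pics/i1.png

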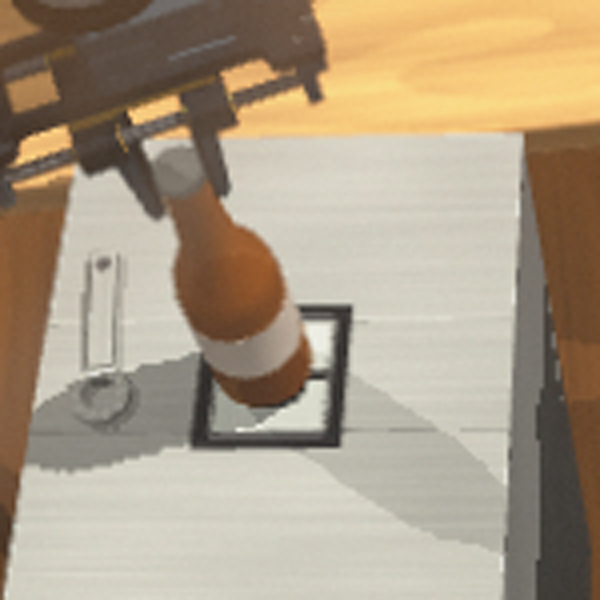

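Call:
step_arm([
  [[0,0,-0.02],[0,0,0],-1],
  [[0,0,-0.04],[0,0,0],-1],
  [[0,0,-0.06],[0,0,0],-1],
  [[0,0,-0.08],[0,0,0],-1],
  [[0,0,-0.1],[0,0,0],-1],
  [[0,0,-0.12],[0,0,0],-1],
  [[0,0,-0.12],[0,0,0],-1],
])

```text
time_s: 11.48
position: [0.5473, -0.2506, 0.2298]
eef_rot: [180.0, 0.0, 15.1]
wrist_force: [0.4, 0.1, -0.3]
grip_width: 0.0262
gripper_force: 55.0
```

Leaf contact gives about 4–5 N upward, as expected. I'm continuing down.

Call:
step_arm([
  [[0,0,-0.02],[0,0,0],-1],
  [[0,0,-0.04],[0,0,0],-1],
  [[0,0,-0.06],[0,0,0],-1],
  [[0,0,-0.08],[0,0,0],-1],
  [[0,0,-0.1],[0,0,0],-1],
  [[0,0,-0.1],[0,0,0],-1],
])

```text
time_s: 12.22
position: [0.5469, -0.2502, 0.2038]
eef_rot: [-179.9, 0.1, 15.1]
wrist_force: [-0.7, -0.4, -6.5]
grip_width: 0.0266
gripper_force: 55.0
```

Call:
step_arm([
  [[0,0,-0.02],[0,0,0],-1],
  [[0,0,-0.04],[0,0,0],-1],
  [[0,0,-0.06],[0,0,0],-1],
  [[0,0,-0.08],[0,0,0],-1],
  [[0,0,-0.1],[0,0,0],-1],
  [[0,0,-0.12],[0,0,0],-1],
  [[0,0,-0.14],[0,0,0],-1],
  [[0,0,-0.16],[0,0,0],-1],
  [[0,0,-0.16],[0,0,0],-1],
])

```text
time_s: 13.35
position: [0.547, -0.2504, 0.1641]
eef_rot: [-180.0, 0.1, 15.1]
wrist_force: [-0.3, 0.4, -7.9]
grip_width: 0.0265
gripper_force: 55.0
```

Call:
step_arm([
  [[0,0,-0.02],[0,0,0],-1],
  [[0,0,-0.04],[0,0,0],-1],
  [[0,0,-0.06],[0,0,0],-1],
  [[0,0,-0.08],[0,0,0],-1],
  [[0,0,-0.1],[0,0,0],-1],
  [[0,0,-0.12],[0,0,0],-1],
  [[0,0,-0.14],[0,0,0],-1],
  [[0,0,-0.16],[0,0,0],-1],
  [[0,0,-0.18],[0,0,0],-1],
  [[0,0,-0.2],[0,0,0],-1],
  [[0,0,-0.22],[0,0,0],-1],
  [[0,0,-0.22],[0,0,0],-1],
])

```text
time_s: 14.85
position: [0.547, -0.2504, 0.1092]
eef_rot: [-180.0, 0.1, 15.1]
wrist_force: [1.6, 0.9, -6.5]
grip_width: 0.0262
gripper_force: 55.0
```

Call:
step_arm([
  [[0,0,-0.012],[0,0,0],-1],
  [[0,0,-0.024],[0,0,0],-1],
  [[0,0,-0.036],[0,0,0],-1],
  [[0,0,-0.048],[0,0,0],-1],
  [[0,0,-0.06],[0,0,0],-1],
  [[0,0,-0.072],[0,0,0],-1],
  [[0,0,-0.084],[0,0,0],-1],
  [[0,0,-0.092],[0,0,0],-1],
  [[0,0,-0.092],[0,0,0],-1],
])

```text
time_s: 15.98
position: [0.5476, -0.2508, 0.087]
eef_rot: [180.0, -0.0, 15.1]
wrist_force: [0.4, -0.2, -4.1]
grip_width: 0.0264
gripper_force: 55.0
```

Call:
step_arm([
  [[0,0,-0.008],[0,0,0],-1],
  [[0,0,-0.016],[0,0,0],-1],
  [[0,0,-0.024],[0,0,0],-1],
  [[0,0,-0.024],[0,0,0],-1],
  [[0,0,-0.024],[0,0,0],-1],
])

```text
time_s: 16.6
position: [0.5476, -0.2505, 0.0812]
eef_rot: [180.0, -0.0, 15.1]
wrist_force: [-0.4, 0.7, -5.4]
grip_width: 0.0261
gripper_force: 55.0
```

Call:
step_arm([
  [[0,0,-0.005],[0,0,0],-1],
  [[0,0,-0.005],[0,0,0],-1],
])

```text
time_s: 16.85
position: [0.5474, -0.2505, 0.0798]
eef_rot: [-180.0, 0.0, 15.1]
wrist_force: [0.0, -0.4, -5.0]
grip_width: 0.0261
gripper_force: 55.0
```

Call:
step_arm([
  [[0,0,-0.005],[0,0,0],-1],
  [[0,0,-0.005],[0,0,0],-1],
])

```text
time_s: 17.1
position: [0.5474, -0.2505, 0.0785]
eef_rot: [-180.0, 0.0, 15.1]
wrist_force: [0.1, -0.4, -5.7]
grip_width: 0.0265
gripper_force: 55.0
```

Call:
step_arm([
  [[0,0,-0.005],[0,0,0],-1],
  [[0,0,-0.005],[0,0,0],-1],
])

```text
time_s: 17.35
position: [0.5474, -0.2505, 0.0773]
eef_rot: [-180.0, 0.0, 15.1]
wrist_force: [-0.6, -0.0, -4.4]
grip_width: 0.0266
gripper_force: 55.0
```

Call:
step_arm([
  [[0,0,-0.005],[0,0,0],-1],
  [[0,0,-0.005],[0,0,0],-1],
])

```text
time_s: 17.6
position: [0.5474, -0.2505, 0.076]
eef_rot: [-180.0, 0.0, 15.1]
wrist_force: [-1.2, 0.3, -4.7]
grip_width: 0.0262
gripper_force: 55.0
```

Call:
step_arm([
  [[0,0,-0.005],[0,0,0],-1],
  [[0,0,-0.005],[0,0,0],-1],
])

```text
time_s: 17.85
position: [0.5474, -0.2505, 0.0748]
eef_rot: [-180.0, 0.0, 15.1]
wrist_force: [-0.6, 0.7, -4.2]
grip_width: 0.0263
gripper_force: 55.0
```

Call:
step_arm([
  [[0,0,-0.005],[0,0,0],-1],
  [[0,0,-0.005],[0,0,0],-1],
])

```text
time_s: 18.1
position: [0.5474, -0.2505, 0.0736]
eef_rot: [-180.0, 0.0, 15.1]
wrist_force: [-0.1, 0.4, -3.8]
grip_width: 0.0266
gripper_force: 55.0
```

Call:
step_arm([
  [[0,0,-0.004],[0,0,0],-1],
  [[0,0,-0.004],[0,0,0],-1],
])

```text
time_s: 18.35
position: [0.5475, -0.2505, 0.0725]
eef_rot: [-180.0, 0.0, 15.1]
wrist_force: [0.6, -1.0, -3.8]
grip_width: 0.0262
gripper_force: 55.0
```

Call:
step_arm([
  [[0,0,-0.004],[0,0,0],-1],
  [[0,0,-0.004],[0,0,0],-1],
])

```text
time_s: 18.6
position: [0.5475, -0.2505, 0.0716]
eef_rot: [-180.0, 0.0, 15.1]
wrist_force: [0.2, -0.3, -4.2]
grip_width: 0.0264
gripper_force: 55.0
```

Still free, so I'm keeping to small steps.

Call:
step_arm([
  [[0,0,-0.005],[0,0,0],-1],
  [[0,0,-0.005],[0,0,0],-1],
])

```text
time_s: 18.85
position: [0.5474, -0.2505, 0.0703]
eef_rot: [-180.0, 0.0, 15.1]
wrist_force: [-0.1, 0.3, -4.4]
grip_width: 0.0264
gripper_force: 55.0
```

Call:
step_arm([
  [[0,0,-0.005],[0,0,0],-1],
  [[0,0,-0.005],[0,0,0],-1],
])

```text
time_s: 19.1
position: [0.5474, -0.2505, 0.069]
eef_rot: [-180.0, 0.0, 15.1]
wrist_force: [0.3, 0.5, -4.3]
grip_width: 0.0263
gripper_force: 55.0
```

Call:
step_arm([
  [[0,0,-0.005],[0,0,0],-1],
  [[0,0,-0.005],[0,0,0],-1],
])

```text
time_s: 19.35
position: [0.5474, -0.2505, 0.0678]
eef_rot: [-180.0, 0.0, 15.1]
wrist_force: [0.5, -0.4, -4.5]
grip_width: 0.0266
gripper_force: 55.0
```

Call:
step_arm([
  [[0,0,-0.005],[0,0,0],-1],
  [[0,0,-0.005],[0,0,0],-1],
])

```text
time_s: 19.6
position: [0.5474, -0.2505, 0.0665]
eef_rot: [-180.0, 0.0, 15.1]
wrist_force: [0.3, -0.5, -4.1]
grip_width: 0.0266
gripper_force: 55.0
```

Call:
step_arm([
  [[0,0,-0.005],[0,0,0],-1],
  [[0,0,-0.005],[0,0,0],-1],
])

```text
time_s: 19.85
position: [0.5475, -0.2505, 0.0653]
eef_rot: [-180.0, 0.0, 15.1]
wrist_force: [0.5, -0.1, -4.5]
grip_width: 0.0264
gripper_force: 55.0
```

Call:
step_arm([
  [[0,0,-0.005],[0,0,0],-1],
  [[0,0,-0.005],[0,0,0],-1],
])

```text
time_s: 20.1
position: [0.5474, -0.2505, 0.064]
eef_rot: [-180.0, 0.0, 15.1]
wrist_force: [0.3, 0.1, -5.2]
grip_width: 0.0261
gripper_force: 55.0
```

Call:
step_arm([
  [[0,0,-0.005],[0,0,0],-1],
  [[0,0,-0.005],[0,0,0],-1],
])

```text
time_s: 20.35
position: [0.5474, -0.2505, 0.0628]
eef_rot: [-180.0, 0.0, 15.1]
wrist_force: [-0.4, 0.2, -4.7]
grip_width: 0.0264
gripper_force: 55.0
```

Call:
step_arm([
  [[0,0,-0.005],[0,0,0],-1],
  [[0,0,-0.005],[0,0,0],-1],
])

```text
time_s: 20.6
position: [0.5474, -0.2505, 0.0615]
eef_rot: [-180.0, 0.0, 15.1]
wrist_force: [0.1, -0.7, -4.9]
grip_width: 0.0264
gripper_force: 55.0
```

Call:
step_arm([
  [[0,0,-0.005],[0,0,0],-1],
  [[0,0,-0.005],[0,0,0],-1],
])

```text
time_s: 20.85
position: [0.5474, -0.2505, 0.0603]
eef_rot: [-180.0, 0.0, 15.1]
wrist_force: [1.7, 0.2, -4.2]
grip_width: 0.0261
gripper_force: 55.0
```

Call:
step_arm([
  [[0,0,-0.005],[0,0,0],-1],
  [[0,0,-0.005],[0,0,0],-1],
])

```text
time_s: 21.1
position: [0.5475, -0.2505, 0.0591]
eef_rot: [-180.0, 0.0, 15.1]
wrist_force: [0.7, 0.1, -6.0]
grip_width: 0.0263
gripper_force: 55.0
```

Call:
step_arm([
  [[0,0,-0.005],[0,0,0],-1],
  [[0,0,-0.005],[0,0,0],-1],
])

```text
time_s: 21.35
position: [0.5474, -0.2505, 0.0578]
eef_rot: [-180.0, 0.0, 15.1]
wrist_force: [0.0, -0.4, -4.4]
grip_width: 0.0261
gripper_force: 55.0
```

Call:
step_arm([
  [[0,0,-0.005],[0,0,0],-1],
  [[0,0,-0.005],[0,0,0],-1],
])

```text
time_s: 21.6
position: [0.5474, -0.2505, 0.0565]
eef_rot: [-180.0, 0.0, 15.1]
wrist_force: [0.6, 0.6, -4.6]
grip_width: 0.0266
gripper_force: 55.0
```

Call:
step_arm([
  [[0,0,-0.005],[0,0,0],-1],
  [[0,0,-0.005],[0,0,0],-1],
])

```text
time_s: 21.85
position: [0.5474, -0.2505, 0.0553]
eef_rot: [-180.0, 0.0, 15.1]
wrist_force: [-0.5, -0.1, -4.7]
grip_width: 0.0264
gripper_force: 55.0
```

Call:
step_arm([
  [[0,0,-0.005],[0,0,0],-1],
  [[0,0,-0.005],[0,0,0],-1],
])

```text
time_s: 22.1
position: [0.5474, -0.2504, 0.054]
eef_rot: [-180.0, 0.0, 15.1]
wrist_force: [-0.7, -0.3, -4.6]
grip_width: 0.0262
gripper_force: 55.0
```

Call:
step_arm([
  [[0,0,-0.005],[0,0,0],-1],
  [[0,0,-0.005],[0,0,0],-1],
])

```text
time_s: 22.35
position: [0.5474, -0.2505, 0.0528]
eef_rot: [-180.0, 0.0, 15.1]
wrist_force: [0.1, -0.9, -4.3]
grip_width: 0.0263
gripper_force: 55.0
```

Call:
step_arm([
  [[0,0,-0.005],[0,0,0],-1],
  [[0,0,-0.005],[0,0,0],-1],
])

```text
time_s: 22.6
position: [0.5475, -0.2505, 0.0515]
eef_rot: [-180.0, 0.0, 15.1]
wrist_force: [-0.1, 0.4, -5.2]
grip_width: 0.0261
gripper_force: 55.0
```

Call:
step_arm([
  [[0,0,-0.005],[0,0,0],-1],
  [[0,0,-0.005],[0,0,0],-1],
])

```text
time_s: 22.85
position: [0.5474, -0.2505, 0.0503]
eef_rot: [-180.0, 0.0, 15.1]
wrist_force: [0.8, 1.1, -4.9]
grip_width: 0.0265
gripper_force: 55.0
```

Call:
step_arm([
  [[0,0,-0.005],[0,0,0],-1],
  [[0,0,-0.005],[0,0,0],-1],
])

```text
time_s: 23.1
position: [0.5475, -0.2505, 0.049]
eef_rot: [-180.0, 0.0, 15.1]
wrist_force: [-0.4, 0.4, -4.2]
grip_width: 0.0262
gripper_force: 55.0
```

Call:
step_arm([
  [[0,0,-0.005],[0,0,0],-1],
  [[0,0,-0.005],[0,0,0],-1],
])

```text
time_s: 23.35
position: [0.5475, -0.2505, 0.0478]
eef_rot: [-180.0, 0.0, 15.1]
wrist_force: [-0.3, 0.3, -4.3]
grip_width: 0.0267
gripper_force: 55.0
```

Call:
step_arm([
  [[0,0,-0.005],[0,0,0],-1],
  [[0,0,-0.005],[0,0,0],-1],
])

```text
time_s: 23.6
position: [0.5474, -0.2505, 0.0465]
eef_rot: [-180.0, 0.0, 15.1]
wrist_force: [-0.3, -0.2, -4.8]
grip_width: 0.0264
gripper_force: 55.0
```

Call:
step_arm([
  [[0,0,-0.005],[0,0,0],-1],
  [[0,0,-0.005],[0,0,0],-1],
])

```text
time_s: 23.85
position: [0.5474, -0.2505, 0.0453]
eef_rot: [-180.0, 0.0, 15.1]
wrist_force: [1.3, -0.6, -5.5]
grip_width: 0.0265
gripper_force: 55.0
```

Call:
step_arm([
  [[0,0,-0.005],[0,0,0],-1],
  [[0,0,-0.005],[0,0,0],-1],
])

```text
time_s: 24.1
position: [0.5475, -0.2505, 0.0441]
eef_rot: [180.0, 0.0, 15.1]
wrist_force: [-0.5, 0.9, -4.6]
grip_width: 0.0263
gripper_force: 55.0
```

Call:
step_arm([
  [[0,0,-0.005],[0,0,0],-1],
  [[0,0,-0.005],[0,0,0],-1],
])

```text
time_s: 24.35
position: [0.5479, -0.2507, 0.0436]
eef_rot: [180.0, -0.1, 15.1]
wrist_force: [-0.6, -0.3, 0.3]
grip_width: 0.026
gripper_force: 55.0
```

It stands: the force went from -4.6 to about 0 N. I'll add a touch more, then ease off the grip.

Call:
step_arm([
  [[0,0,-0.001],[0,0,0],-1],
  [[0,0,-0.001],[0,0,0],-1],
  [[0,0,-0.001],[0,0,0],-1],
])

```text
time_s: 24.72
position: [0.5479, -0.2507, 0.0432]
eef_rot: [180.0, -0.0, 15.1]
wrist_force: [-1.4, 0.9, 3.6]
grip_width: 0.0266
gripper_force: 55.0
```

```bash
python3 - <<'E'
from h import *
a=read_camera("scene");s=sense();print(s["position"],s["wrist_force"])
cv2.imwrite("pics/j1.png",cv2.resize(a[165:265,130:265],(810*80//81,600),interpolation=cv2.INTER_CUBIC)[:,:,::-1])
E
```

```text
[ 0.54787296 -0.25070989  0.0431973 ] [-1.70067996 -0.42970911  4.29375575]
```

View pics/j1.png

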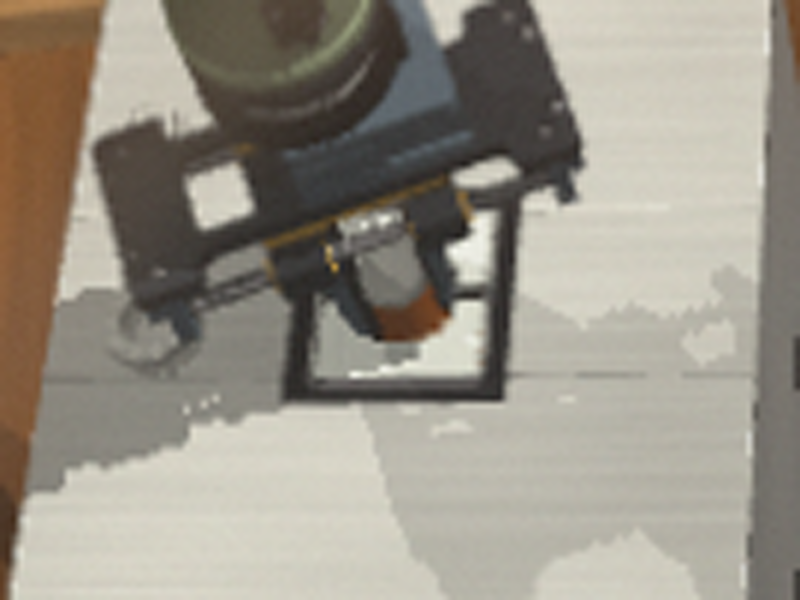

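The crop shows both leaves flat and white around the brown neck (crop 410,320), with the fingertips just above them. Releasing gently.

Call:
step_arm([
  [[0,0,0],[0,0,0],-1],
  [[0,0,0],[0,0,0],-1],
], squeeze=10)

```text
time_s: 25.02
position: [0.5479, -0.2508, 0.043]
eef_rot: [179.9, -0.0, 15.1]
wrist_force: [-0.1, -0.5, 3.9]
grip_width: 0.0279
gripper_force: 10.0
```

Call:
step_arm([
  [[0,0,0],[0,0,0],-0.38],
  [[0,0,0],[0,0,0],-0.34],
  [[0,0,0],[0,0,0],-0.28],
  [[0,0,0],[0,0,0],-0.2],
  [[0,0,0],[0,0,0],-0.1],
  [[0,0,0],[0,0,0],0],
  [[0,0,0],[0,0,0],0.1],
  [[0,0,0],[0,0,0],0.1],
])

```text
time_s: 26.02
position: [0.5475, -0.2505, 0.0427]
eef_rot: [180.0, -0.0, 15.1]
wrist_force: [-0.7, -0.1, 1.1]
grip_width: 0.0504
gripper_force: 0.0
```

Released at zero load. Now straight up, then aside for a look.

Call:
step_arm([
  [[0,0,0.02],[0,0,0],0.1],
  [[0,0,0.06],[0,0,0],0.1],
  [[0,0,0.12],[0,0,0],0.1],
  [[0,0,0.22],[0,0,0],0.1],
  [[0,0,0.4],[0,0,0],0.1],
  [[0,0,0.6],[0,0,0],0.1],
  [[0,0,0.8],[0,0,0],0.1],
  [[-0.4,0.3,0.9],[0,0,0],0.1],
  [[-0.8,0.6,0.9],[0,0,0],0.1],
  [[-0.8,0.8,0.9],[0,0,0],0.1],
  [[-0.8,0.8,0.9],[0,0,0],0.1],
  [[-0.8,0.8,0.9],[0,0,0],0.1],
])

```text
time_s: 27.52
position: [0.3454, -0.0489, 0.269]
eef_rot: [180.0, -0.1, 15.1]
wrist_force: [1.1, -0.2, 0.4]
grip_width: 0.0501
gripper_force: 0.0
```

```bash
python3 - <<'E'
from h import *
a=read_camera("scene");b=read_camera("top");s=sense();print(s["time_s"],s["position"],s["wrist_force"])
f=lambda im,x,y:cv2.resize(im[y:y+75,x:x+100],(400,300),interpolation=cv2.INTER_CUBIC)
cv2.imwrite("pics/k1.png",np.vstack([np.hstack([f(a,150,170),f(b,370,150)]),np.hstack([cv2.resize(a,(400,250)),cv2.resize(b,(400,250))])])[:,:,::-1])
E
```

```text
27.625 [ 0.3451731  -0.04856757  0.26913278] [ 1.57984117 -0.47346372 -0.40599565]
```

View pics/k1.png

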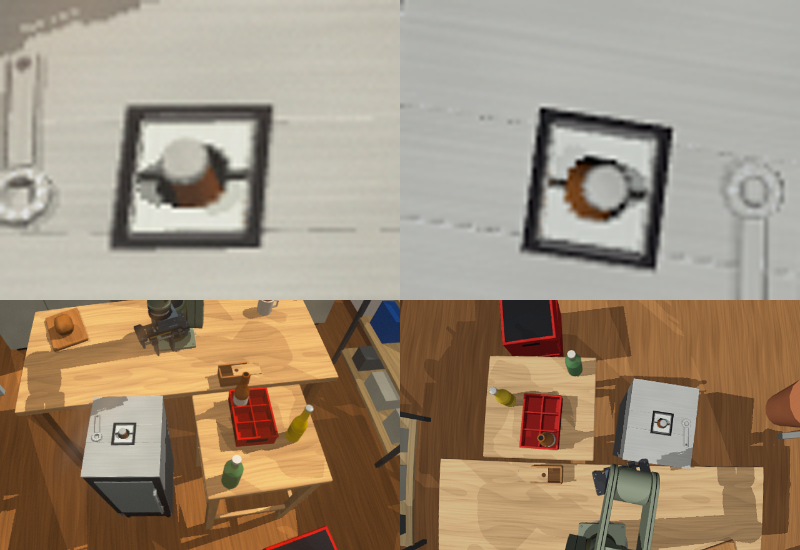

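The picture shows the cap at top (421,196), centred over the port. Both leaves are shut flush around the neck, and everything else is in place.

```bash
python3 -c "
from station import *
print(close_job())"
```

```text
the job is handed in; nothing more can be done
None
```

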